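# Load the cap lane of a capping tray

## Task

Three of the four screw caps on the grey capping tray with blue rails have a grey rubber seal inside. With the fingertips push these three, one at a time, through the gate into the lane until the orange catch has snapped shut behind the last one; leave the cap without a seal out on the tray's deck. Slide the caps only - do not lift anything off its surface - and do not disturb the two vials, the tweezers and the black marker beside the tray.

Things in the scene. Friction and masses are not known exactly. Their poses are not given: they have to be found in the camera images.
- cap_tray: fixed tray: grey metal deck, its top 12 mm above the worktop, with blue guide rails 16 mm high above the deck. Origin: below the middle of the gate, at worktop level. y runs along the lane, away from the deck; x across, to the catch's side. Loose caps lie on the deck at y = -232 to 0 mm: no rail at y = -232, side rails' inner faces at x = -108 and 108 mm from y = -232 to -66.
- gate (a point): middle of the gate, on the deck (z = 12 mm), at the tray's x = y = 0. From the side rails' ends (y = -66) the rails bend in to x = -72 and 72 mm at y = -47, then run at 45 degrees as a funnel to the gate. Gate and lane are 50 mm wide (faces at x = -25 and 25), straight along y.
- lane_end (a point): middle of the lane's end stop, on the deck, 180 mm past the gate. The rails are only 9 mm high over the lane's last 40 mm. Three caps in file fill the lane, with some 12 mm to spare between the stop and the shut catch.
- catch (a joint): orange one-way pawl, 11 mm high, pivot at tray x = 29, y = 12 mm. 0 = shut: tip 36 mm past the gate, bars the way back. A cap or finger moving into the lane swings it aside (at most 0.75 rad, light spring, about 1 N); it then springs shut. A cap is clear of it with its centre 60 mm or more past the gate. Take fingers out of the lane upwards, not backwards.
- catch_tip (a point): the catch's free tip, moves with it
- cap_sealed_1: white ribbed screw cap, 44 mm across and 23 mm high, 11 to 19 g, lying open side up on the deck, with a grey rubber seal inside. Origin: centre of its underside; z up. It slides freely.
- cap_sealed_2: white ribbed screw cap, 44 mm across and 23 mm high, 11 to 19 g, lying open side up on the deck, with a grey rubber seal inside. Origin: centre of its underside; z up. It slides freely.
- cap_sealed_3: white ribbed screw cap, 44 mm across and 23 mm high, 11 to 19 g, lying open side up on the deck, with a grey rubber seal inside. Origin: centre of its underside; z up. It slides freely.
- cap_unsealed: white ribbed screw cap, 44 mm across and 23 mm high, 11 to 19 g, lying open side up on the deck, empty inside: no seal, white floor and thread to be seen. Origin: centre of its underside; z up. It slides freely.
- open_vial: clear open vial standing past the end of the lane, 46 mm across, 82 mm high; origin: centre of its underside
- capped_vial: capped vial with brown soil standing past the end of the lane, 46 mm across, 90 mm high; origin: centre of its underside
- tweezers: steel tweezers lying on the worktop on the near side of the lane, 133 mm long (own y axis), 14 wide, 8 high; origin: centre of the underside
- black_marker: white marker pen with a black cap lying on the near side of the lane, 133 mm long (own y axis), 12 thick; origin: centre of the underside
There are look-alikes about, which are no part of the job. Leave any brown look-alike of the cap_sealed_3 alone. Leave any red look-alike of the cap_sealed_1 alone.

How it is judged:
By the outcome, as a careful person would: the job done as asked, in the order asked, and still so for the second after the job is handed in, with the robot touching nothing.
It also fails if it takes over 58 s, if anything falls off the work surface, if the arm or the gripper's body presses on something with over 40 N, if the wrist force passes 120 N, or if a joint passes its speed limit or range.

## Robot

A 6-joint arm with a two-finger parallel gripper is mounted at the origin on a cart in front of the work surface, level with it; the furniture and walls round the work are solid. World frame = base frame: x ahead of the robot, y to its left, z up, the work surface at z = 0. Lengths are in m, angles in rad, forces in N, time in s.
With the tool pointing down it reaches from about 0.375 to 0.75 m from the base axis. Payload 9 kg.
Tool frame: the origin (TCP) lies midway between the tips of the shut fingers; the grasp point (between the pads) lies 19 mm behind it; z points along the fingers, y is the line along which they close (so a half turn about z gives the same grasp; the last joint's range is limited). The gripper opens to 85 mm and grips with 20 to 120 N. Pads are 22 mm wide; open, the fingers measure 114 mm over their backs; the gripper's body (76 mm by 85 mm) begins 54 mm behind the grasp point. The pads swing forward as they close: fully open they stand 13 mm farther back than shut.
Start: joints at [-1.414, 0.104, 0.097, 1.564, 0, 1.353], TCP at [0.22, -0.558, 0.231] pointing down, gripper open.
Joint ranges: [-2.99, 2.99], [-0.84, 1.86], [-1.1, 1.16], [-1.84, 2.11], [-1.51, 1.56], [-3.14, 3.14]. Speed limits (rad/s): [2.22, 2.22, 2.57, 3.14, 3.14, 3.14].

## Interface

Orientations are given as a rotation vector (axis times angle).
In Python, from bench import get_obs, get_image, calibration, job, masks_of gives the robot as it stands.
- The arm moves only by the tool arm_command, never from a script. Its argument "moves" is a list of rows, each an object of numbers: "x", "y", "z": the shift along the tool's x, y, z in cm; "yaw": the turn about the tool's z in degrees; "fingers": the opening in per cent of the stroke, from 0 (shut) to 100 (fully open). In form: [{"x": .., "y": .., "z": .., "yaw": .., "fingers": ..}, ...]. A call has exactly 8 rows; each row is the pose to reach, as a shift and turn from the pose commanded when the call began, along the tool's axes at that moment; what a row does not reach only later rows make up. A row lasts 1/10 s, in which the tool goes at most 50 mm and 8.59 degrees, less where a joint would pass 70% of its speed; a pose out of reach is approached as far as the arm can. A call with a gripper value outside its range is refused whole. The fingers move at their own pace and stop on an object; "newtons" is the grip in N (left out, the last holds). Time passes only in rows, so rows that repeat a pose let the fingers close, or fill a call up. It gives the time, the measured TCP pose, the force, the opening and the grip force at its end, in the units of the state.
- get_obs(): the state, without advancing time (a new reading comes with each control period).
- get_image(name): name is "scene" or "top"; returns (picture, depth): 400x640x3 uint8, red, green, blue; 400x640 float32, m along the optical axis (not along the pixel's ray), 0 where there is no reading.
- calibration(name): a dict with "camera_matrix" (3x3 intrinsics, pixels), "rvec" (rotation vector, rad) and "tvec" (3), from world to camera coordinates, as OpenCV has them. Camera axes: x right, y down, z forward; pixel columns grow to the right and rows downward; lengths in m; the calibration is good to about 2 mm. A picture is of the moment at which its call begins. calibration takes no time and is no camera call.
- job.finish_job(): hands the job in; it is judged then, once.
Trained networks look in the newest picture that a camera, given by its name, has taken for a name from the list of things; names that differ only in an ending like _2 or _b are one class to them, and where a whole thing is asked for, a point or a joint stands for the part that bears it (a point fixed in the world has none). Each returns a list of dicts, best first, with "p" (0 to 1); they miss things now and then, are a little off and sometimes report something else, mostly with a low value. They report only what shows in the picture. A call takes as long as a camera call. They do not tell look-alikes from the thing itself.
- masks_of(camera, label): "mask" (400x640 bool, what is visible of it) and "at" ([column, row] in pixels, amid what is visible of it).
The state is a dict: "time": time; "q": joint angles; "dq": joint speeds; "effort": joint torques, N m; "tcp_pos": TCP position; "tool_rot": TCP orientation; "wrist_force": force on the tool from outside, world axes, zero at the start; "torque": the same for the moment, N m; "gripper_width": finger opening in m; "grasp_force": force on a finger pad.
Only numpy, scipy, OpenCV 4.12 (cv2) and the standard library are available. Lean on these libraries where they do the work, as an engineer would, in place of code of your own. Each camera call takes 0.05 s, during which the arm holds its last target. There are 200 camera calls.

## Working session

There is one attempt and no reset: what is moved stays moved. The work goes in short steps, Python scripts to look and compute and a tool call to move; the robot and the scene stay as the last step left them, time stands still between calls to the robot, and variables do not carry over. Pictures are saved under pics/ and viewed, at most 10 in all, crops included, and the job is handed in when it is done.

Besides the shell and the picture viewer there is one more tool, called after "Emit:" by a JSON object that holds its "op" and its "data". arm_command: Moves the arm, as the interface text tells. Its arguments: {"type":"object","properties":{"moves":{"type":"array","items":{"type":"object","properties":{"x":{"type":"number"},"y":{"type":"number"},"z":{"type":"number"},"yaw":{"type":"number"},"fingers":{"type":"number"}}}},"newtons":{"type":"number"}},"required":["moves"]}

```bash
mkdir -p pics; ls
cat > h.py <<'E'
import numpy as np, cv2
from bench import get_obs,get_image,calibration,job,masks_of
def proj(n,P):
    c=calibration(n); return cv2.projectPoints(np.float64(P).reshape(-1,1,3),np.float64(c['rvec']),np.float64(c['tvec']),np.float64(c['camera_matrix']),None)[0].reshape(-1,2)
def at_z(n,uv,z):
    c=calibration(n);R=cv2.Rodrigues(np.float64(c['rvec']))[0];t=np.float64(c['tvec']).ravel();K=np.float64(c['camera_matrix'])
    C=-R.T@t;d=R.T@np.linalg.inv(K)@np.r_[uv,1.];return C+d*(z-C[2])/d[2]
def deproj(n,D):
    c=calibration(n);R=cv2.Rodrigues(np.float64(c['rvec']))[0];t=np.float64(c['tvec']).ravel();K=np.float64(c['camera_matrix'])
    v,u=np.mgrid[:400,:640];p=np.stack([(u-K[0,2])/K[0,0]*D,(v-K[1,2])/K[1,1]*D,D],-1)
    return (p-t)@R
E
python3 - <<'E'
from h import *
for n in('scene','top'):
    im,D=get_image(n);cv2.imwrite(f'pics/{n}0.png',im[...,::-1]);np.savez(f'{n}0.npz',im=im,D=D)
    for l in('cap_sealed_1','cap_unsealed','cap_tray','catch','open_vial','capped_vial','tweezers','black_marker'):
        for m in masks_of(n,l):
            a=m['at'];print(n,l,round(m['p'],2),a,m['mask'].sum(),at_z(n,a,.035 if 'cap_' in l else .01).round(3))
o=get_obs();print(o['tcp_pos'],o['tool_rot'],o['time'])
E
```

```text
pics
scene cap_sealed_1 0.78 [464.0, 230.1] 343 [ 0.565 -0.337  0.035]
scene cap_sealed_1 0.58 [411.5, 203.9] 274 [ 0.6   -0.205  0.035]
scene cap_sealed_1 0.54 [362.6, 215.2] 312 [ 0.503 -0.128  0.035]
scene cap_sealed_1 0.52 [401.5, 223.2] 306 [ 0.519 -0.214  0.035]
scene cap_unsealed 0.61 [377.2, 201.1] 268 [ 0.57  -0.132  0.035]
scene cap_tray 0.58 [370.5, 206.3] 7111 [ 0.543 -0.127  0.035]
scene catch 0.44 [329.4, 193.4] 73 [0.574 0.001 0.01 ]
scene open_vial 0.65 [247.0, 179.5] 444 [0.521 0.221 0.01 ]
scene open_vial 0.63 [275.2, 204.9] 258 [0.464 0.087 0.01 ]
scene capped_vial 0.6 [260.9, 166.9] 409 [0.593 0.231 0.01 ]
scene tweezers 0.66 [272.9, 222.5] 185 [0.404 0.049 0.01 ]
scene tweezers 0.21 [375.8, 201.0] 296 [ 0.603 -0.114  0.01 ]
scene black_marker 0.74 [268.8, 204.4] 160 [0.458 0.101 0.01 ]
scene black_marker 0.23 [368.2, 205.5] 6873 [ 0.576 -0.107  0.01 ]
top cap_sealed_1 0.81 [383.0, 189.5] 289 [ 0.536 -0.201  0.035]
top cap_sealed_1 0.75 [433.7, 164.3] 289 [ 0.597 -0.325  0.035]
top cap_sealed_1 0.68 [346.6, 194.9] 260 [ 0.523 -0.112  0.035]
top cap_sealed_1 0.62 [381.9, 161.7] 255 [ 0.604 -0.199  0.035]
top cap_sealed_1 0.5 [329.5, 249.0] 237 [ 0.393 -0.07   0.035]
top cap_unsealed 0.8 [345.9, 162.9] 237 [ 0.601 -0.111  0.035]
top cap_unsealed 0.52 [383.2, 160.6] 261 [ 0.606 -0.202  0.035]
top cap_unsealed 0.21 [215.0, 210.1] 385 [0.487 0.204 0.035]
top cap_tray 0.56 [342.9, 185.7] 9992 [ 0.545 -0.104  0.035]
top cap_tray 0.35 [384.1, 189.1] 262 [ 0.537 -0.203  0.035]
top catch 0.47 [267.3, 220.9] 176 [0.461 0.081 0.01 ]
top open_vial 0.97 [215.5, 211.3] 412 [0.485 0.209 0.01 ]
top capped_vial 0.87 [210.2, 185.3] 505 [0.55  0.223 0.01 ]
top black_marker 0.69 [267.7, 219.0] 183 [0.466 0.081 0.01 ]
[ 0.21966092 -0.558386    0.23135374] [ 3.08645743e+00  5.85236287e-01 -1.58949187e-05] 0.9
```

Run:
```python
from h import *
im=np.load('top0.npz')['im'][130:280,190:460,::-1];s=np.load('scene0.npz')['im'][150:260,220:520,::-1]
a=cv2.resize(im,None,fx=2.96,fy=2.4*0+2.96,interpolation=cv2.INTER_CUBIC)[:,:799]
cv2.imwrite('pics/topc.png',a)
cv2.imwrite('pics/scenec.png',cv2.resize(s,None,fx=2.66,fy=2.66,interpolation=cv2.INTER_CUBIC))
```

```text
(no output)
```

View pics/topc.png

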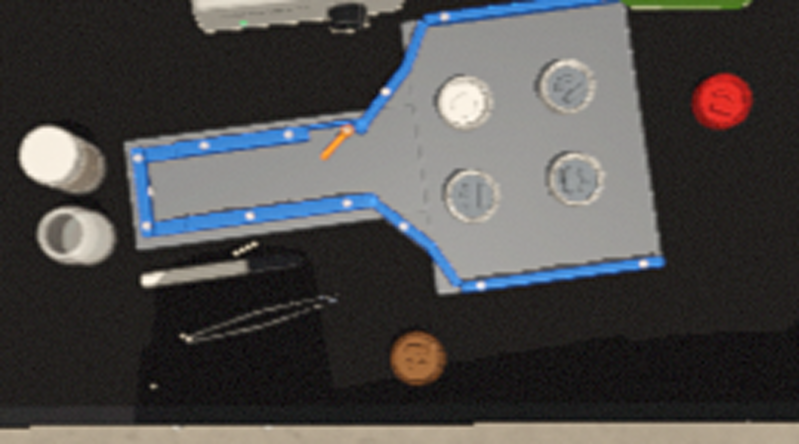

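View pics/scenec.png

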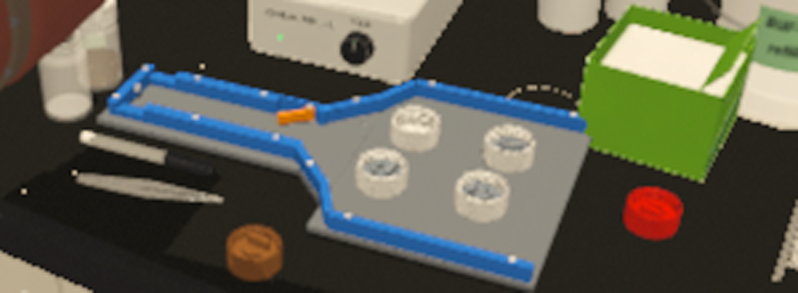

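Top crop: four white caps on the deck. Full-image pixels are (347,164) with a white floor, so that one is unsealed, and (382,159), (384,190), (349,196) with grey seals. The red (434,164) and brown (331,251) look-alikes lie off the tray. The catch is at (302,182). Next I fit the tray pose.

```bash
cat > fit.py <<'E'
from h import *
from scipy.optimize import least_squares
d=np.load('top0.npz');im=d['im'];hsv=cv2.cvtColor(im,cv2.COLOR_RGB2HSV)
m=(abs(hsv[...,0].astype(int)-107)<12)&(hsv[...,1]>150)&(hsv[...,2]>110)
n,lab,st,_=cv2.connectedComponentsWithStats(m.astype(np.uint8),connectivity=8)
P=np.array([at_z('top',(u,v),.028)[:2] for v,u in zip(*np.where(m))])
P=P[(P[:,0]>.42)&(P[:,0]<.72)&(P[:,1]<.18)&(P[:,1]>-.32)]
def segs(w):
    q=np.array([[108,-232],[108,-66],[72,-47],[25,0],[25,180],[-25,180],[-25,0],[-72,-47],[-108,-66],[-108,-232]])/1000.
    o=np.array([[1,0],[1,.3],[1,.6],[1,.4],[1,1],[-1,1],[-1,.4],[-1,.6],[-1,.3],[-1,0]]);return q+w*o
def res(p):
    c,s=np.cos(p[2]),np.sin(p[2]);L=(P-p[:2])@np.array([[c,-s],[s,c]])
    q=segs(p[3]);D=[]
    for a,b in zip(q[:-1],q[1:]):
        t=np.clip((L-a)@(b-a)/((b-a)@(b-a)),0,1);D.append(np.linalg.norm(L-a-t[:,None]*(b-a),axis=1))
    return np.min(D,0)
r=least_squares(res,[.56,0,.12,.004],loss='soft_l1',f_scale=.004)
print(len(P),r.x,np.sqrt(np.mean(res(r.x)**2)));np.save('tray.npy',r.x)
E
cat >> h.py <<'E'
def totray(w):
    p=np.load('tray.npy');c,s=np.cos(p[2]),np.sin(p[2]);return (np.asarray(w)[...,:2]-p[:2])@np.array([[c,-s],[s,c]])*1000
def caps(n='top'):
    im,D=get_image(n);X=deproj(n,D);hh=[]
    for l in('cap_sealed_1','cap_unsealed'):
        for m in masks_of(n,l):
            q=X[m['mask']];z=np.median(q[:,2]);
            v,u=np.where(m['mask']);e=cv2.minEnclosingCircle(np.stack([u,v],1).astype(np.float32))
            hh.append((l[4:9],round(m['p'],2),np.round(m['at']),totray(at_z(n,m['at'],.03)).round(1),round(e[1],1),im[int(m['at'][1]),int(m['at'][0])]))
    return im,D,hh
E
python3 fit.py
python3 - <<'E'
from h import *
d=np.load('top0.npz');D=d['D'];X=deproj('top',D)
# rim-based cap centres from depth: points 27..40 mm high on the deck
T=totray(X);m=(X[...,2]>.0315)&(X[...,2]<.042)&(T[...,1]<-5)&(T[...,1]>-235)&(abs(T[...,0])<95)
n,lab,st,ce=cv2.connectedComponentsWithStats(m.astype(np.uint8))
for i in range(1,n):
    if st[i,4]>30:
        t=T[lab==i];print(ce[i].round(),st[i,4],((t.min(0)+t.max(0))/2).round(1),np.ptp(t,axis=0).round(1),np.median(X[lab==i][:,2]).round(4))
c=calibration('top');R=cv2.Rodrigues(np.float64(c['rvec']))[0];print('cam',-R.T@np.float64(c['tvec']).ravel())
o=get_obs();R=cv2.Rodrigues(np.float64(o['tool_rot']))[0];p=np.load('tray.npy')
print('tool in tray',totray(o['tcp_pos']),'yaw',np.degrees(np.arctan2(R[1,0],R[0,0])),'want',90+np.degrees(p[2]),o['time'])
H=X[...,2]
t=(H>.05)&(T[...,1]>-300)&(T[...,1]<60)&(T[...,0]>60)&(T[...,0]<220)
for y in range(-300,60,40):
    k=t&(abs(T[...,1]-y)<20); 
    if k.any(): print(y,'min x of tall stuff',T[k][:,0].min().round(),'maxz',H[k].max().round(3))
v,u=np.where((d['im'][...,0]>200)&(d['im'][...,2]<70)&(abs(d['im'][...,1].astype(int)-130)<50))
k=[totray(at_z('top',(a,b),.023)).round() for a,b in zip(u,v) if 280<a<330 and 165<b<200];print('catch',k[:3],k[-3:])
E
```

```text
1358 [ 0.54871545 -0.03265188  0.12779627  0.00484799] 0.003151695214821054
cam [ 0.44922429 -0.03074425  0.92171062]
tool in tray [-393.37526736 -479.50927426] yaw 21.473266615879634 want 97.32218666087294 0.9
-300 min x of tall stuff 98.0 maxz 0.086
-260 min x of tall stuff 101.0 maxz 0.089
-220 min x of tall stuff 107.0 maxz 0.09
-60 min x of tall stuff 128.0 maxz 0.093
-20 min x of tall stuff 109.0 maxz 0.097
20 min x of tall stuff 108.0 maxz 0.096
catch [array([27., 17.]), array([27., 15.]), array([25., 20.])] [array([14., 29.]), array([12., 34.]), array([11., 32.])]
```

Run:
```python
from h import *
for l,a in zip(('unsealed','far back','near back','near gate'),((346.6,164.5),(381.6,158.7),(384.2,190.5),(349.1,195.9))):
    print(l,totray(at_z('top',a,.03)).round(1), 'world',at_z('top',a,.03).round(3))
X=deproj('top',np.load('top0.npz')['D'])
for a in((334,180),(384,190),(349,196),(347,164)): print(a,X[a[1],a[0]].round(3))
```

```text
unsealed [ 38.3 -86.4] world [ 0.598 -0.113  0.03 ]
far back [  41.4 -173.2] world [ 0.612 -0.199  0.03 ]
near back [ -36.6 -168.6] world [ 0.534 -0.205  0.03 ]
near gate [-38.5 -82.1] world [ 0.521 -0.119  0.03 ]
(334, 180) [ 0.562 -0.084  0.013]
(384, 190) [ 0.536 -0.205  0.024]
(349, 196) [ 0.521 -0.119  0.029]
(347, 164) [ 0.602 -0.116  0.013]
```

Emit:
{"op": "arm_command", "data": {"moves": [{"yaw":-8.5,"fingers":15},{"yaw":-17,"fingers":15},{"yaw":-25,"fingers":15},{"yaw":-34,"fingers":15},{"yaw":-42,"fingers":15},{"yaw":-51,"fingers":15},{"yaw":-59,"fingers":15},{"yaw":-67.4,"fingers":15}]}}

```text
schema error: expected keys x, y, z, yaw, fingers
```

```bash
cat >> h.py <<'E'
def rows(wp):
    """wp: tray x,y (mm), world z (mm), phi (deg, push direction from +y towards +x) -> tool shifts in cm, deg"""
    o=get_obs();R=cv2.Rodrigues(np.float64(o['tool_rot']))[0];p=np.load('tray.npy');c,s=np.cos(p[2]),np.sin(p[2])
    yaw=np.degrees(np.arctan2(R[1,0],R[0,0]));Ry=np.radians(yaw)
    print('at',totray(o['tcp_pos']).round(1),round(o['tcp_pos'][2]*1000,1),'phi',round(90+np.degrees(p[2])-yaw,1),'t',o['time'])
    for x,y,z,phi in wp:
        w=p[:2]+np.array([[c,-s],[s,c]])@np.array([x,y])/1000-o['tcp_pos'][:2]
        print(dict(x=round(100*(w[0]*np.cos(Ry)+w[1]*np.sin(Ry)),2),y=round(100*(w[0]*np.sin(Ry)-w[1]*np.cos(Ry)),2),z=round((o['tcp_pos'][2]*1000-z)/10,2),yaw=round(yaw-(90+np.degrees(p[2])-phi),1)))
def path(caps,d=32,z=18):
    """cap-centre waypoints (x,y,phi) -> tcp waypoints"""
    return [(x-d*np.sin(np.radians(f)),y-d*np.cos(np.radians(f)),z,f) for x,y,f in caps]
E
python3 - <<'E'
from h import *
rows([(-64,-118,100,36)])
E
```

```text
at [-393.4 -479.5] 231.4 phi 75.8 t 0.9
{'x': np.float64(40.78), 'y': np.float64(-27.0), 'z': np.float64(13.14), 'yaw': np.float64(-39.8)}
```

Emit:
{"op": "arm_command", "data": {"moves": [{"x":4,"y":-2.7,"z":1,"yaw":-5,"fingers":15},{"x":8,"y":-5.4,"z":2,"yaw":-10,"fingers":15},{"x":12,"y":-8,"z":3,"yaw":-15,"fingers":15},{"x":16,"y":-10.7,"z":5,"yaw":-20,"fingers":15},{"x":20,"y":-13.4,"z":6,"yaw":-25,"fingers":15},{"x":24,"y":-16,"z":7,"yaw":-30,"fingers":15},{"x":28,"y":-18.7,"z":8,"yaw":-35,"fingers":15},{"x":32,"y":-21.4,"z":9,"yaw":-39.8,"fingers":15}]}}

```text
time: 1.7
tcp_pos: [0.44, -0.2404, 0.1412]
tool_rot: [2.7, 1.605, 0.0]
wrist_force: [0.0, -1.3, -0.2]
gripper_width: 0.0132
grasp_force: 0.0
```

Run:
```python
from h import *
rows([(-64,-118,70,36),(-64,-118,18,36)])
print(get_obs()['gripper_width'])
```

```text
at [-134.3 -192.2] 141.2 phi 35.9 t 1.7
{'x': np.float64(10.13), 'y': np.float64(1.35), 'z': np.float64(7.12), 'yaw': np.float64(0.1)}
{'x': np.float64(10.13), 'y': np.float64(1.35), 'z': np.float64(12.32), 'yaw': np.float64(0.1)}
0.013163368462615982
```

Emit:
{"op": "arm_command", "data": {"moves": [{"x":3.5,"y":0.5,"z":2.5,"yaw":0,"fingers":15},{"x":7,"y":0.9,"z":5,"yaw":0,"fingers":15},{"x":10.1,"y":1.35,"z":7.1,"yaw":0,"fingers":15},{"x":10.1,"y":1.35,"z":9,"yaw":0,"fingers":15},{"x":10.1,"y":1.35,"z":10.8,"yaw":0,"fingers":15},{"x":10.1,"y":1.35,"z":12.1,"yaw":0,"fingers":15},{"x":10.1,"y":1.35,"z":12.3,"yaw":0,"fingers":15},{"x":10.1,"y":1.35,"z":12.3,"yaw":0,"fingers":15}]}}

```text
time: 2.5
tcp_pos: [0.4994, -0.1602, 0.0184]
tool_rot: [-2.703, -1.6, 0.0]
wrist_force: [-0.3, -0.1, 0.6]
gripper_width: 0.0128
grasp_force: 0.0
```

Run:
```python
from h import *
# cap from (-38.5,-82) to (-4,-34)
rows(path([(-38.5,-82,36),(-29,-69,36),(-20,-56.5,36),(-11,-44,34),(-5,-34,28),(-2,-25,20),(-1,-16,10),(0,-8,4)]))
im,_=get_image('top');cv2.imwrite('pics/t1.png',cv2.resize(im[130:260,250:450,::-1],None,fx=4,fy=4,interpolation=cv2.INTER_CUBIC))
```

```text
at [ -65.2 -120.2] 18.4 phi 36.1 t 2.5
{'x': np.float64(1.46), 'y': np.float64(-0.09), 'z': np.float64(0.04), 'yaw': np.float64(-0.1)}
{'x': np.float64(3.07), 'y': np.float64(-0.09), 'z': np.float64(0.04), 'yaw': np.float64(-0.1)}
{'x': np.float64(4.61), 'y': np.float64(-0.1), 'z': np.float64(0.04), 'yaw': np.float64(-0.1)}
{'x': np.float64(6.16), 'y': np.float64(0.01), 'z': np.float64(0.04), 'yaw': np.float64(-2.1)}
{'x': np.float64(7.35), 'y': np.float64(0.24), 'z': np.float64(0.04), 'yaw': np.float64(-8.1)}
{'x': np.float64(8.34), 'y': np.float64(0.39), 'z': np.float64(0.04), 'yaw': np.float64(-16.1)}
{'x': np.float64(9.33), 'y': np.float64(0.46), 'z': np.float64(0.04), 'yaw': np.float64(-26.1)}
{'x': np.float64(10.2), 'y': np.float64(0.36), 'z': np.float64(0.04), 'yaw': np.float64(-32.1)}
```

View pics/t1.png

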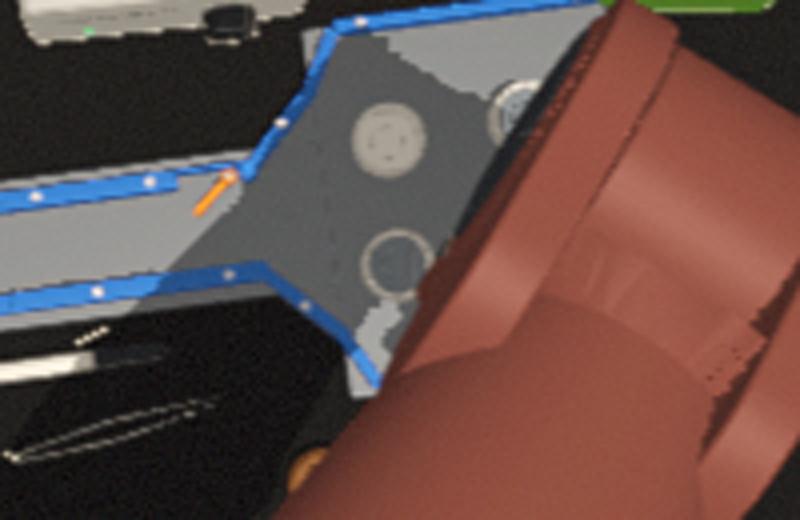

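The view shows the grey-seal cap A at crop (397,265), undisturbed, with the hand behind it. I push along the computed line.

Emit:
{"op": "arm_command", "data": {"moves": [{"x":0.8,"y":-0.05,"z":0,"yaw":0,"fingers":15},{"x":1.5,"y":-0.1,"z":0,"yaw":0,"fingers":15},{"x":2.3,"y":-0.1,"z":0,"yaw":0,"fingers":15},{"x":3.1,"y":-0.1,"z":0,"yaw":0,"fingers":15},{"x":3.9,"y":-0.1,"z":0,"yaw":0,"fingers":15},{"x":4.6,"y":-0.1,"z":0,"yaw":0,"fingers":15},{"x":5.4,"y":-0.05,"z":0,"yaw":-1,"fingers":15},{"x":6.2,"y":0,"z":0,"yaw":-2,"fingers":15}]}}

```text
time: 3.35
tcp_pos: [0.5296, -0.105, 0.0182]
tool_rot: [2.673, 1.65, -0.0]
wrist_force: [-0.5, -0.2, 0.2]
gripper_width: 0.0128
grasp_force: 0.1
```

Run:
```python
from h import *
rows(path([(-7,-39,31),(-5,-34,27),(-3,-27,21),(-1,-20,14),(0,-13,7),(0,-6,2),(0,2,0),(0,10,0)]))
im,_=get_image('scene');cv2.imwrite('pics/s1.png',cv2.resize(im[160:270,280:460,::-1],None,fx=4,fy=4,interpolation=cv2.INTER_CUBIC))
```

```text
at [-28.2 -69.4] 18.2 phi 34.0 t 3.35
{'x': np.float64(0.5), 'y': np.float64(0.23), 'z': np.float64(0.02), 'yaw': np.float64(-3.0)}
{'x': np.float64(1.05), 'y': np.float64(0.33), 'z': np.float64(0.02), 'yaw': np.float64(-7.0)}
{'x': np.float64(1.8), 'y': np.float64(0.44), 'z': np.float64(0.02), 'yaw': np.float64(-13.0)}
{'x': np.float64(2.6), 'y': np.float64(0.59), 'z': np.float64(0.02), 'yaw': np.float64(-20.0)}
{'x': np.float64(3.4), 'y': np.float64(0.64), 'z': np.float64(0.02), 'yaw': np.float64(-27.0)}
{'x': np.float64(4.11), 'y': np.float64(0.49), 'z': np.float64(0.02), 'yaw': np.float64(-32.0)}
{'x': np.float64(4.84), 'y': np.float64(0.14), 'z': np.float64(0.02), 'yaw': np.float64(-34.0)}
{'x': np.float64(5.5), 'y': np.float64(-0.31), 'z': np.float64(0.02), 'yaw': np.float64(-34.0)}
```

View pics/s1.png

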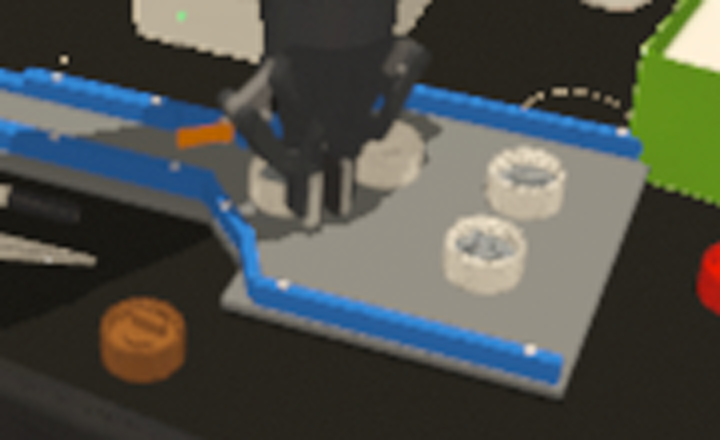

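Scene view: cap A is nested ahead of the fingers at crop (280,185). The unsealed cap at (390,155) is untouched.

Emit:
{"op": "arm_command", "data": {"moves": [{"x":0.4,"y":0.1,"z":0,"yaw":-3,"fingers":15},{"x":0.9,"y":0.2,"z":0,"yaw":-7,"fingers":15},{"x":1.6,"y":0.4,"z":0,"yaw":-13,"fingers":15},{"x":2.4,"y":0.5,"z":0,"yaw":-20,"fingers":15},{"x":3.2,"y":0.6,"z":0,"yaw":-27,"fingers":15},{"x":4.0,"y":0.5,"z":0,"yaw":-32,"fingers":15},{"x":4.8,"y":0.15,"z":0,"yaw":-34,"fingers":15},{"x":5.4,"y":-0.25,"z":0,"yaw":-34,"fingers":15}]}}

```text
time: 4.2
tcp_pos: [0.5513, -0.0557, 0.0182]
tool_rot: [-2.076, -2.357, 0.0]
wrist_force: [0.6, -0.1, 0.8]
gripper_width: 0.0128
grasp_force: 0.1
```

Run:
```python
from h import *
rows(path([(0,y,0) for y in (10,18,26,34,42,50,58,66)]))
im,_=get_image('scene');cv2.imwrite('pics/s2.png',cv2.resize(im[160:270,280:460,::-1],None,fx=3,fy=3,interpolation=cv2.INTER_CUBIC))
```

```text
at [ -0.4 -23.2] 18.2 phi 0.1 t 4.2
{'x': np.float64(0.12), 'y': np.float64(0.04), 'z': np.float64(0.02), 'yaw': np.float64(-0.1)}
{'x': np.float64(0.92), 'y': np.float64(0.03), 'z': np.float64(0.02), 'yaw': np.float64(-0.1)}
{'x': np.float64(1.72), 'y': np.float64(0.03), 'z': np.float64(0.02), 'yaw': np.float64(-0.1)}
{'x': np.float64(2.52), 'y': np.float64(0.03), 'z': np.float64(0.02), 'yaw': np.float64(-0.1)}
{'x': np.float64(3.32), 'y': np.float64(0.03), 'z': np.float64(0.02), 'yaw': np.float64(-0.1)}
{'x': np.float64(4.12), 'y': np.float64(0.03), 'z': np.float64(0.02), 'yaw': np.float64(-0.1)}
{'x': np.float64(4.92), 'y': np.float64(0.03), 'z': np.float64(0.02), 'yaw': np.float64(-0.1)}
{'x': np.float64(5.72), 'y': np.float64(0.03), 'z': np.float64(0.02), 'yaw': np.float64(-0.1)}
```

View pics/s2.png

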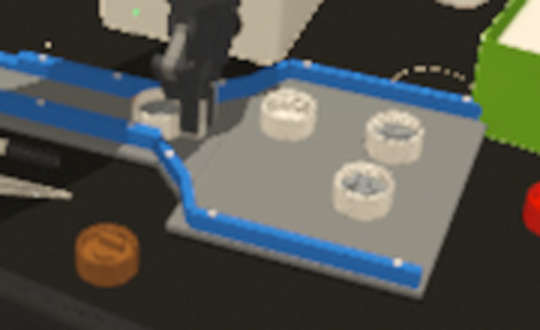

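Cap A is in the gate at crop (158,112). Now I push it past the catch.

Emit:
{"op": "arm_command", "data": {"moves": [{"x":0.8,"y":0,"z":0,"yaw":0,"fingers":15},{"x":1.6,"y":0,"z":0,"yaw":0,"fingers":15},{"x":2.4,"y":0,"z":0,"yaw":0,"fingers":15},{"x":3.2,"y":0,"z":0,"yaw":0,"fingers":15},{"x":4.0,"y":0,"z":0,"yaw":0,"fingers":15},{"x":4.8,"y":0,"z":0,"yaw":0,"fingers":15},{"x":5.6,"y":0,"z":0,"yaw":0,"fingers":15},{"x":6.4,"y":0,"z":0,"yaw":0,"fingers":15}]}}

```text
time: 5.05
tcp_pos: [0.5437, 0.0076, 0.0187]
tool_rot: [2.075, 2.357, 0.0]
wrist_force: [0.7, -2.1, 3.1]
gripper_width: 0.013
grasp_force: 1.3
```

Emit:
{"op": "arm_command", "data": {"moves": [{"x":0.3,"y":0,"z":0,"yaw":0,"fingers":15},{"x":0.3,"y":0,"z":0,"yaw":0,"fingers":15},{"x":0.3,"y":0,"z":-1.5,"yaw":0,"fingers":15},{"x":0.3,"y":0,"z":-3.5,"yaw":0,"fingers":15},{"x":0.3,"y":0,"z":-6,"yaw":0,"fingers":15},{"x":-3,"y":-1,"z":-8,"yaw":0,"fingers":15},{"x":-7,"y":-2,"z":-8,"yaw":5,"fingers":15},{"x":-11,"y":-3,"z":-8,"yaw":10,"fingers":15}]}}

```text
time: 5.85
tcp_pos: [0.5276, -0.107, 0.1001]
tool_rot: [2.275, 2.164, 0.001]
wrist_force: [0.6, 0.2, -0.4]
gripper_width: 0.0126
grasp_force: 0.0
```

Run:
```python
from h import *
# B at (-36.6,-168.6), direction to (0,-30): 15 deg, stand-off 44
f=15;s,c=np.sin(np.radians(f)),np.cos(np.radians(f))
rows([(-36.6-46*s,-168.6-46*c,70,f),(-36.6-46*s,-168.6-46*c,18,f)])
im,_=get_image('scene');cv2.imwrite('pics/s3.png',cv2.resize(im[150:270,250:480,::-1],None,fx=3,fy=3,interpolation=cv2.INTER_CUBIC))
```

```text
at [-30.4 -71.1] 100.1 phi 10.2 t 5.85
{'x': np.float64(-14.29), 'y': np.float64(0.73), 'z': np.float64(3.01), 'yaw': np.float64(4.8)}
{'x': np.float64(-14.29), 'y': np.float64(0.73), 'z': np.float64(8.21), 'yaw': np.float64(4.8)}
```

View pics/s3.png

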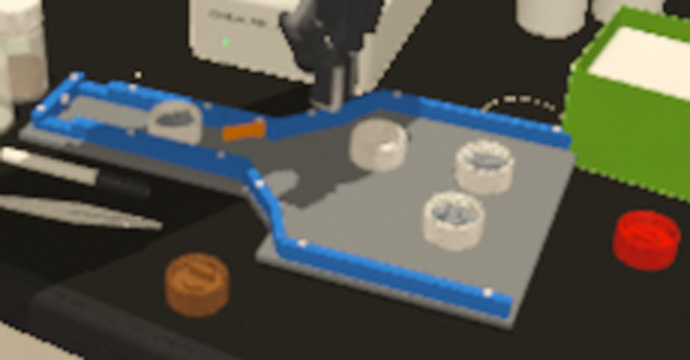

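Cap A sits in the lane at crop (173,120) behind the shut catch at (243,130). Next I go behind cap B.

Emit:
{"op": "arm_command", "data": {"moves": [{"x":-4,"y":0.2,"z":1,"yaw":2,"fingers":15},{"x":-8,"y":0.4,"z":1.5,"yaw":3,"fingers":15},{"x":-12,"y":0.6,"z":2,"yaw":4.8,"fingers":15},{"x":-14.3,"y":0.7,"z":3,"yaw":4.8,"fingers":15},{"x":-14.3,"y":0.7,"z":5,"yaw":4.8,"fingers":15},{"x":-14.3,"y":0.7,"z":7,"yaw":4.8,"fingers":15},{"x":-14.3,"y":0.7,"z":8.2,"yaw":4.8,"fingers":15},{"x":-14.3,"y":0.7,"z":8.2,"yaw":4.8,"fingers":15}]}}

```text
time: 6.7
tcp_pos: [0.5264, -0.248, 0.0148]
tool_rot: [-2.36, -2.069, 0.001]
wrist_force: [-0.7, 0.2, 0.5]
gripper_width: 0.0127
grasp_force: 0.0
```

Run:
```python
from h import *
a,b=np.array([-36.6,-168.6]),np.array([-3,-36])
rows(path([(*(a+(b-a)*k/7),15-.4*(k==8)) for k in range(8)]))
```

```text
at [ -49.6 -210.7] 14.8 phi 14.9 t 6.7
{'x': np.float64(1.2), 'y': np.float64(0.17), 'z': np.float64(-0.32), 'yaw': np.float64(0.1)}
{'x': np.float64(3.16), 'y': np.float64(0.14), 'z': np.float64(-0.32), 'yaw': np.float64(0.1)}
{'x': np.float64(5.11), 'y': np.float64(0.12), 'z': np.float64(-0.32), 'yaw': np.float64(0.1)}
{'x': np.float64(7.07), 'y': np.float64(0.1), 'z': np.float64(-0.32), 'yaw': np.float64(0.1)}
{'x': np.float64(9.02), 'y': np.float64(0.08), 'z': np.float64(-0.32), 'yaw': np.float64(0.1)}
{'x': np.float64(10.97), 'y': np.float64(0.06), 'z': np.float64(-0.32), 'yaw': np.float64(0.1)}
{'x': np.float64(12.93), 'y': np.float64(0.04), 'z': np.float64(-0.32), 'yaw': np.float64(0.1)}
{'x': np.float64(14.88), 'y': np.float64(0.02), 'z': np.float64(-0.32), 'yaw': np.float64(0.1)}
```

Emit:
{"op": "arm_command", "data": {"moves": [{"x":0.6,"y":0.1,"z":-0.3,"yaw":0,"fingers":15},{"x":1.3,"y":0.15,"z":-0.3,"yaw":0,"fingers":15},{"x":2.2,"y":0.15,"z":-0.3,"yaw":0,"fingers":15},{"x":3.1,"y":0.1,"z":-0.3,"yaw":0,"fingers":15},{"x":4.0,"y":0.1,"z":-0.3,"yaw":0,"fingers":15},{"x":4.9,"y":0.1,"z":-0.3,"yaw":0,"fingers":15},{"x":5.8,"y":0.1,"z":-0.3,"yaw":0,"fingers":15},{"x":6.7,"y":0.1,"z":-0.3,"yaw":0,"fingers":15}]}}

```text
time: 7.5
tcp_pos: [0.5374, -0.1818, 0.0193]
tool_rot: [2.362, 2.071, -0.0]
wrist_force: [-0.7, 0.9, -0.6]
gripper_width: 0.0131
grasp_force: 0.1
```

Emit:
{"op": "arm_command", "data": {"moves": [{"x":0.9,"y":0,"z":0,"yaw":0,"fingers":15},{"x":1.8,"y":0,"z":0,"yaw":0,"fingers":15},{"x":2.7,"y":0,"z":0,"yaw":0,"fingers":15},{"x":3.6,"y":0,"z":0,"yaw":0,"fingers":15},{"x":4.5,"y":0,"z":0,"yaw":0,"fingers":15},{"x":5.4,"y":0,"z":0,"yaw":0,"fingers":15},{"x":6.3,"y":0,"z":0,"yaw":0,"fingers":15},{"x":7.2,"y":0,"z":0,"yaw":0,"fingers":15}]}}

```text
time: 8.3
tcp_pos: [0.5469, -0.1105, 0.0193]
tool_rot: [2.362, 2.071, -0.0]
wrist_force: [0.6, -0.2, -0.8]
gripper_width: 0.013
grasp_force: 0.1
```

Run:
```python
from h import *
rows(path([(-4,-37,15),(-2,-29,13),(-1,-21,8),(0,-13,3),(0,-5,0),(0,3,0),(0,11,0),(0,19,0)]))
im,_=get_image('scene');cv2.imwrite('pics/s4.png',cv2.resize(im[150:270,250:480,::-1],None,fx=3,fy=3,interpolation=cv2.INTER_CUBIC))
```

```text
at [-11.7 -77. ] 19.3 phi 14.8 t 8.3
{'x': np.float64(0.86), 'y': np.float64(-0.29), 'z': np.float64(0.13), 'yaw': np.float64(0.2)}
{'x': np.float64(1.69), 'y': np.float64(-0.19), 'z': np.float64(0.13), 'yaw': np.float64(-1.8)}
{'x': np.float64(2.51), 'y': np.float64(-0.02), 'z': np.float64(0.13), 'yaw': np.float64(-6.8)}
{'x': np.float64(3.35), 'y': np.float64(0.15), 'z': np.float64(0.13), 'yaw': np.float64(-11.8)}
{'x': np.float64(4.16), 'y': np.float64(0.11), 'z': np.float64(0.13), 'yaw': np.float64(-14.8)}
{'x': np.float64(4.94), 'y': np.float64(-0.1), 'z': np.float64(0.13), 'yaw': np.float64(-14.8)}
{'x': np.float64(5.71), 'y': np.float64(-0.3), 'z': np.float64(0.13), 'yaw': np.float64(-14.8)}
{'x': np.float64(6.48), 'y': np.float64(-0.51), 'z': np.float64(0.13), 'yaw': np.float64(-14.8)}
```

View pics/s4.png

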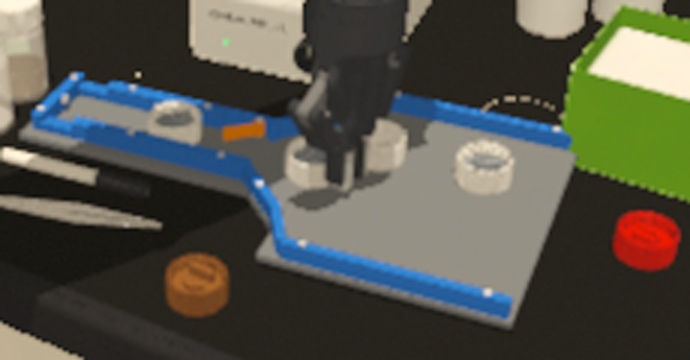

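Cap B is nested at crop (308,165). The unsealed cap at (383,145) looks unmoved. I continue through the gate.

Emit:
{"op": "arm_command", "data": {"moves": [{"x":0.8,"y":-0.1,"z":0.1,"yaw":0,"fingers":15},{"x":1.6,"y":-0.15,"z":0.1,"yaw":-2,"fingers":15},{"x":2.4,"y":-0.05,"z":0.1,"yaw":-7,"fingers":15},{"x":3.2,"y":0.1,"z":0.1,"yaw":-12,"fingers":15},{"x":4.0,"y":0.1,"z":0.1,"yaw":-14.8,"fingers":15},{"x":4.8,"y":-0.1,"z":0.1,"yaw":-14.8,"fingers":15},{"x":5.6,"y":-0.3,"z":0.1,"yaw":-14.8,"fingers":15},{"x":6.4,"y":-0.5,"z":0.1,"yaw":-14.8,"fingers":15}]}}

```text
time: 9.15
tcp_pos: [0.55, -0.0466, 0.0183]
tool_rot: [2.077, 2.357, -0.001]
wrist_force: [-0.6, -1.4, 0.2]
gripper_width: 0.0126
grasp_force: 0.5
```

Run:
```python
from h import *
rows(path([(0,70,0)]))
for m in masks_of('scene','cap_sealed_1')[:0]: pass
im,_=get_image('scene')
for m in masks_of('scene','cap_sealed_1'): print(m['p'],totray(at_z('scene',m['at'],.028)).round())
```

```text
at [ -0.5 -14. ] 18.3 phi 0.1 t 9.15
{'x': np.float64(5.2), 'y': np.float64(0.04), 'z': np.float64(0.03), 'yaw': np.float64(-0.1)}
0.87 [-179.  -29.]
0.77 [ 1. 74.]
0.54 [  33. -176.]
0.53 [-6. 19.]
0.52 [  -1. -301.]
```

Emit:
{"op": "arm_command", "data": {"moves": [{"x":0.8,"y":0,"z":0,"yaw":0,"fingers":15},{"x":1.6,"y":0,"z":0,"yaw":0,"fingers":15},{"x":2.4,"y":0,"z":0,"yaw":0,"fingers":15},{"x":3.2,"y":0,"z":0,"yaw":0,"fingers":15},{"x":4.0,"y":0,"z":0,"yaw":0,"fingers":15},{"x":4.8,"y":0,"z":0,"yaw":0,"fingers":15},{"x":5.4,"y":0,"z":0,"yaw":0,"fingers":15},{"x":5.8,"y":0,"z":0,"yaw":0,"fingers":15}]}}

```text
time: 10.1
tcp_pos: [0.5432, 0.0109, 0.0186]
tool_rot: [2.075, 2.358, 0.0]
wrist_force: [0.6, -1.6, 2.8]
gripper_width: 0.0129
grasp_force: 1.4
```

Emit:
{"op": "arm_command", "data": {"moves": [{"x":0,"y":0,"z":0,"yaw":0,"fingers":15},{"x":0,"y":0,"z":-1.5,"yaw":0,"fingers":15},{"x":0,"y":0,"z":-3.5,"yaw":0,"fingers":15},{"x":0,"y":0,"z":-6,"yaw":0,"fingers":15},{"x":-3,"y":0,"z":-8,"yaw":0,"fingers":15},{"x":-7,"y":0,"z":-8,"yaw":-8,"fingers":15},{"x":-11,"y":0,"z":-8,"yaw":-16,"fingers":15},{"x":-15,"y":0,"z":-8,"yaw":-24,"fingers":15}]}}

```text
time: 10.9
tcp_pos: [0.5619, -0.14, 0.0994]
tool_rot: [1.532, 2.742, 0.001]
wrist_force: [1.4, 0.7, 0.2]
gripper_width: 0.0125
grasp_force: 0.0
```

Run:
```python
from h import *
im,_=get_image('scene')
for l in('cap_sealed_1','cap_unsealed'):
  for m in masks_of('scene',l): print(l,m['p'],totray(at_z('scene',m['at'],.028)).round())
# C (41,-173) to (-22,-104)
a,b=np.array([41,-173]),np.array([-24,-108]);f=np.degrees(np.arctan2(*(b-a)));s,c=np.sin(np.radians(f)),np.cos(np.radians(f))
print(f);p=a-46*np.array([s,c]);rows([(*p,90,f),(*p,22,f),(*(a-32*np.array([s,c])),22,f),(*(b-32*np.array([s,c])),22,f)])
```

```text
cap_sealed_1 0.9 [  -6. -304.]
cap_sealed_1 0.7 [ -3. 117.]
cap_sealed_1 0.64 [-177.  -31.]
cap_sealed_1 0.57 [  51. -182.]
cap_sealed_1 0.45 [-3. 75.]
cap_unsealed 0.59 [ 27. -91.]
-45.0
at [  -0.9 -108.8] 98.8 phi -23.8 t 11.05
{'x': np.float64(-11.86), 'y': np.float64(2.9), 'z': np.float64(0.88), 'yaw': np.float64(-21.2)}
{'x': np.float64(-11.86), 'y': np.float64(2.9), 'z': np.float64(7.68), 'yaw': np.float64(-21.2)}
{'x': np.float64(-10.55), 'y': np.float64(2.4), 'z': np.float64(7.68), 'yaw': np.float64(-21.2)}
{'x': np.float64(-1.98), 'y': np.float64(-0.93), 'z': np.float64(7.68), 'yaw': np.float64(-21.2)}
```

A and B are in the lane at y of about 117 and 75. Now I go behind cap C, with the fingertips kept high (z = 27 mm) so that the hand clears the green box.

Emit:
{"op": "arm_command", "data": {"moves": [{"x":-3.5,"y":1,"z":0,"yaw":-7,"fingers":15},{"x":-7,"y":2,"z":0,"yaw":-14,"fingers":15},{"x":-10,"y":2.6,"z":0.5,"yaw":-21.2,"fingers":15},{"x":-11.9,"y":2.9,"z":2,"yaw":-21.2,"fingers":15},{"x":-11.9,"y":2.9,"z":3.5,"yaw":-21.2,"fingers":15},{"x":-11.9,"y":2.9,"z":4,"yaw":-21.2,"fingers":15},{"x":-11.9,"y":2.9,"z":4,"yaw":-21.2,"fingers":15},{"x":-11.9,"y":2.9,"z":4,"yaw":-21.2,"fingers":15}]}}

```text
time: 11.85
tcp_pos: [0.6483, -0.224, 0.0591]
tool_rot: [1.01, 2.975, 0.0]
wrist_force: [-1.0, 0.2, 0.2]
gripper_width: 0.0128
grasp_force: 0.0
```

Run:
```python
from h import *
f=-45
rows([(41+46*.7071,-173-46*.7071,27,f)]+path([(41,-173,f),(41-65,-108,f)],z=27))
im,_=get_image('scene');im2,_=get_image('top')
for n in('scene','top'):
 for m in masks_of(n,'cap_unsealed')+masks_of(n,'cap_sealed_1'): print(n,m['p'],m['mask'].sum(),totray(at_z(n,m['at'],.028)).round())
k=dict(fx=3,fy=3,interpolation=cv2.INTER_CUBIC)
cv2.imwrite('pics/s5.png',np.vstack([cv2.resize(im[165:255,250:480,::-1],None,**k),cv2.resize(im2[130:230,230:460,::-1],None,**k)]))
```

```text
at [  74.3 -202.5] 59.1 phi -45.2 t 11.85
{'x': np.float64(-0.16), 'y': np.float64(-0.27), 'z': np.float64(3.21), 'yaw': np.float64(0.2)}
{'x': np.float64(1.24), 'y': np.float64(-0.27), 'z': np.float64(3.21), 'yaw': np.float64(0.2)}
{'x': np.float64(10.44), 'y': np.float64(-0.24), 'z': np.float64(3.21), 'yaw': np.float64(0.2)}
scene 0.73 265 [ 28. -88.]
scene 0.36 7157 [ -20. -102.]
scene 0.57 224 [ 2. 75.]
scene 0.57 278 [  39. -175.]
scene 0.47 163 [ -4. 121.]
top 0.49 204 [ 36. -86.]
top 0.68 276 [14. 72.]
top 0.62 260 [ -4. 129.]
```

View pics/s5.png

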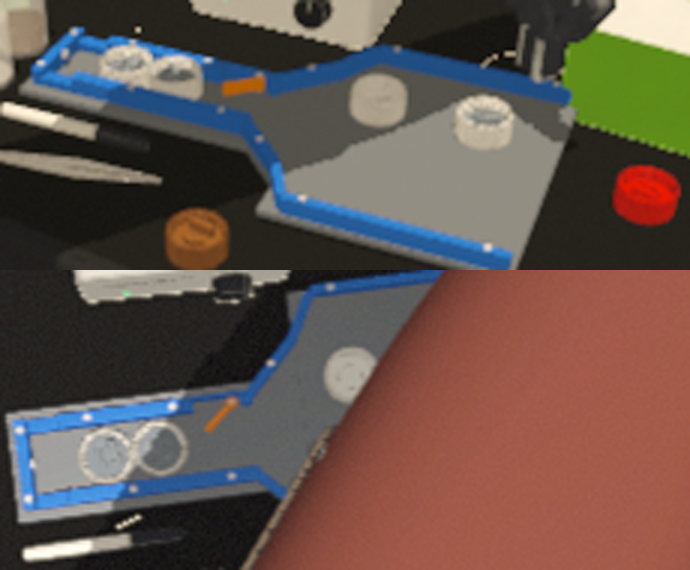

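Both sealed caps are in the lane, at crop (128,65) and (175,75), and the catch is shut. The unsealed cap at (378,98) is unmoved, and C at (483,120) carries a grey seal. I descend and push C diagonally.

Emit:
{"op": "arm_command", "data": {"moves": [{"x":-0.2,"y":-0.2,"z":1.5,"yaw":0,"fingers":15},{"x":-0.2,"y":-0.2,"z":3.0,"yaw":0,"fingers":15},{"x":-0.2,"y":-0.2,"z":3.2,"yaw":0,"fingers":15},{"x":0.5,"y":-0.2,"z":3.2,"yaw":0,"fingers":15},{"x":1.2,"y":-0.2,"z":3.2,"yaw":0,"fingers":15},{"x":2.0,"y":-0.2,"z":3.2,"yaw":0,"fingers":15},{"x":2.9,"y":-0.2,"z":3.2,"yaw":0,"fingers":15},{"x":3.8,"y":-0.2,"z":3.2,"yaw":0,"fingers":15}]}}

```text
time: 12.95
tcp_pos: [0.6167, -0.203, 0.027]
tool_rot: [1.01, 2.974, -0.0]
wrist_force: [-0.9, -0.6, -0.5]
gripper_width: 0.013
grasp_force: 0.1
```

Emit:
{"op": "arm_command", "data": {"moves": [{"x":0.9,"y":0,"z":0,"yaw":0,"fingers":15},{"x":1.8,"y":0,"z":0,"yaw":0,"fingers":15},{"x":2.7,"y":0,"z":0,"yaw":0,"fingers":15},{"x":3.6,"y":0,"z":0,"yaw":0,"fingers":15},{"x":4.5,"y":0,"z":0,"yaw":0,"fingers":15},{"x":5.4,"y":0,"z":0,"yaw":0,"fingers":15},{"x":6.1,"y":0,"z":0,"yaw":0,"fingers":15},{"x":6.6,"y":0,"z":0,"yaw":0,"fingers":15}]}}

```text
time: 13.75
tcp_pos: [0.5642, -0.1629, 0.0263]
tool_rot: [1.01, 2.975, -0.0]
wrist_force: [-0.6, 0.0, 0.2]
gripper_width: 0.0125
grasp_force: 0.1
```

Emit:
{"op": "arm_command", "data": {"moves": [{"x":0,"y":0,"z":0,"yaw":0,"fingers":15},{"x":-1.5,"y":0,"z":-1,"yaw":0,"fingers":15},{"x":-3,"y":0,"z":-3,"yaw":8,"fingers":15},{"x":-4,"y":-1,"z":-5,"yaw":16,"fingers":15},{"x":-4.5,"y":-2,"z":-5,"yaw":24,"fingers":15},{"x":-5,"y":-3,"z":-5,"yaw":32,"fingers":15},{"x":-5.5,"y":-4.5,"z":-5,"yaw":40,"fingers":15},{"x":-6,"y":-6,"z":-5,"yaw":48,"fingers":15}]}}

```text
time: 14.55
tcp_pos: [0.5758, -0.2481, 0.0762]
tool_rot: [2.139, 2.3, -0.0]
wrist_force: [0.5, 0.3, -0.8]
gripper_width: 0.0128
grasp_force: 0.0
```

Run:
```python
from h import *
im,_=get_image('scene');im2,_=get_image('top')
for n in('scene','top'):
 for m in masks_of(n,'cap_unsealed')+masks_of(n,'cap_sealed_1'): print(n,m['p'],m['mask'].sum(),totray(at_z(n,m['at'],.028)).round())
a=np.array([-24,-108]);b=np.array([-1,-30]);f=np.degrees(np.arctan2(*(b-a)));print(f)
rows(path([(*a,f)],46,70)+path([(*a,f)],46)+path([(*a,f),(*b,f)]))
k=dict(fx=3,fy=3,interpolation=cv2.INTER_CUBIC)
cv2.imwrite('pics/s6.png',np.vstack([cv2.resize(im[165:255,250:480,::-1],None,**k),cv2.resize(im2[130:230,230:460,::-1],None,**k)]))
```

```text
scene 0.78 276 [ 29. -96.]
scene 0.78 302 [ -28. -113.]
scene 0.7 314 [  -4. -305.]
scene 0.68 357 [-176.  -32.]
scene 0.59 165 [-13. 118.]
scene 0.57 216 [-8. 76.]
top 0.78 272 [ 36. -89.]
top 0.82 256 [ -23. -113.]
top 0.8 224 [-163.  -12.]
top 0.73 285 [ 8. 75.]
16.4293014515334
at [  -0.3 -215.9] 76.2 phi 2.7 t 14.85
{'x': np.float64(6.2), 'y': np.float64(-3.97), 'z': np.float64(0.62), 'yaw': np.float64(13.7)}
{'x': np.float64(6.2), 'y': np.float64(-3.97), 'z': np.float64(5.82), 'yaw': np.float64(13.7)}
{'x': np.float64(7.56), 'y': np.float64(-3.63), 'z': np.float64(5.82), 'yaw': np.float64(13.7)}
{'x': np.float64(15.46), 'y': np.float64(-1.7), 'z': np.float64(5.82), 'yaw': np.float64(13.7)}
```

View pics/s6.png

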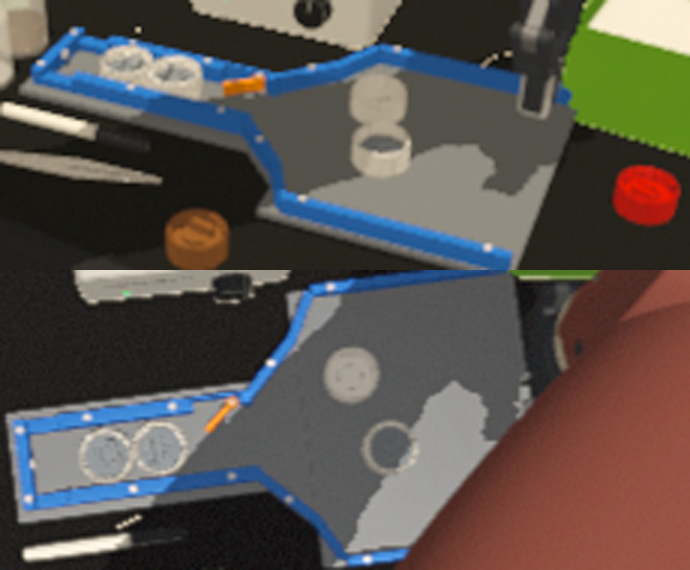

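Cap C is now at top-crop (391,448), tray about (-24,-111), clear of the unsealed cap at (351,375). I go behind it and push at 16°.

Emit:
{"op": "arm_command", "data": {"moves": [{"x":2,"y":-1.3,"z":0,"yaw":5,"fingers":15},{"x":4,"y":-2.6,"z":0.2,"yaw":10,"fingers":15},{"x":5.6,"y":-4.1,"z":0.6,"yaw":13.7,"fingers":15},{"x":5.6,"y":-4.1,"z":2,"yaw":13.7,"fingers":15},{"x":5.6,"y":-4.1,"z":4,"yaw":13.7,"fingers":15},{"x":5.6,"y":-4.1,"z":5.6,"yaw":13.7,"fingers":15},{"x":5.6,"y":-4.1,"z":5.8,"yaw":13.7,"fingers":15},{"x":6.2,"y":-4.0,"z":5.8,"yaw":13.7,"fingers":15}]}}

```text
time: 15.65
tcp_pos: [0.5309, -0.1888, 0.0177]
tool_rot: [-2.392, -2.035, 0.001]
wrist_force: [0.7, 0.5, 0.1]
gripper_width: 0.0126
grasp_force: 0.0
```

Run:
```python
from h import *
f=16.4;a=np.array([-24,-111]);b=np.array([-1,-32])
rows(path([(*(a+(b-a)*k/9),f) for k in range(0,10)]))
```

```text
at [ -37.6 -152.6] 17.7 phi 16.5 t 15.65
{'x': np.float64(1.18), 'y': np.float64(0.13), 'z': np.float64(-0.03), 'yaw': np.float64(-0.1)}
{'x': np.float64(2.09), 'y': np.float64(0.12), 'z': np.float64(-0.03), 'yaw': np.float64(-0.1)}
{'x': np.float64(3.01), 'y': np.float64(0.12), 'z': np.float64(-0.03), 'yaw': np.float64(-0.1)}
{'x': np.float64(3.92), 'y': np.float64(0.11), 'z': np.float64(-0.03), 'yaw': np.float64(-0.1)}
{'x': np.float64(4.84), 'y': np.float64(0.11), 'z': np.float64(-0.03), 'yaw': np.float64(-0.1)}
{'x': np.float64(5.75), 'y': np.float64(0.1), 'z': np.float64(-0.03), 'yaw': np.float64(-0.1)}
{'x': np.float64(6.66), 'y': np.float64(0.1), 'z': np.float64(-0.03), 'yaw': np.float64(-0.1)}
{'x': np.float64(7.58), 'y': np.float64(0.09), 'z': np.float64(-0.03), 'yaw': np.float64(-0.1)}
{'x': np.float64(8.49), 'y': np.float64(0.09), 'z': np.float64(-0.03), 'yaw': np.float64(-0.1)}
{'x': np.float64(9.41), 'y': np.float64(0.08), 'z': np.float64(-0.03), 'yaw': np.float64(-0.1)}
```

Emit:
{"op": "arm_command", "data": {"moves": [{"x":0.9,"y":0.1,"z":0,"yaw":0,"fingers":15},{"x":1.9,"y":0.1,"z":0,"yaw":0,"fingers":15},{"x":2.9,"y":0.1,"z":0,"yaw":0,"fingers":15},{"x":3.9,"y":0.1,"z":0,"yaw":0,"fingers":15},{"x":4.9,"y":0.1,"z":0,"yaw":0,"fingers":15},{"x":5.9,"y":0.1,"z":0,"yaw":0,"fingers":15},{"x":6.9,"y":0.1,"z":0,"yaw":0,"fingers":15},{"x":7.8,"y":0.1,"z":0,"yaw":0,"fingers":15}]}}

```text
time: 16.45
tcp_pos: [0.5447, -0.111, 0.0183]
tool_rot: [2.393, 2.036, -0.0]
wrist_force: [0.4, 0.4, -0.2]
gripper_width: 0.0126
grasp_force: 0.1
```

Run:
```python
from h import *
rows(path([(-4,-40,16),(-2,-31,14),(-1,-22,9),(0,-13,4),(0,-5,0),(0,3,0),(0,11,0),(0,19,0)]))
im,_=get_image('scene')
for m in masks_of('scene','cap_unsealed')+masks_of('scene','cap_sealed_1'): print(m['p'],m['mask'].sum(),totray(at_z('scene',m['at'],.028)).round())
```

```text
at [-14.  -77.2] 18.3 phi 16.5 t 16.45
{'x': np.float64(0.65), 'y': np.float64(-0.07), 'z': np.float64(0.03), 'yaw': np.float64(-0.5)}
{'x': np.float64(1.57), 'y': np.float64(-0.02), 'z': np.float64(0.03), 'yaw': np.float64(-2.5)}
{'x': np.float64(2.49), 'y': np.float64(0.09), 'z': np.float64(0.03), 'yaw': np.float64(-7.5)}
{'x': np.float64(3.43), 'y': np.float64(0.21), 'z': np.float64(0.03), 'yaw': np.float64(-12.5)}
{'x': np.float64(4.25), 'y': np.float64(0.2), 'z': np.float64(0.03), 'yaw': np.float64(-16.5)}
{'x': np.float64(5.02), 'y': np.float64(-0.03), 'z': np.float64(0.03), 'yaw': np.float64(-16.5)}
{'x': np.float64(5.78), 'y': np.float64(-0.26), 'z': np.float64(0.03), 'yaw': np.float64(-16.5)}
{'x': np.float64(6.55), 'y': np.float64(-0.49), 'z': np.float64(0.03), 'yaw': np.float64(-16.5)}
0.49 155 [  30. -104.]
0.86 356 [-178.  -30.]
0.77 343 [ -12. -299.]
0.67 171 [-11. -42.]
0.65 176 [-1. 69.]
0.47 171 [ -5. 115.]
```

Emit:
{"op": "arm_command", "data": {"moves": [{"x":0.7,"y":-0.05,"z":0,"yaw":-0.5,"fingers":15},{"x":1.5,"y":0,"z":0,"yaw":-2.5,"fingers":15},{"x":2.4,"y":0.1,"z":0,"yaw":-7.5,"fingers":15},{"x":3.3,"y":0.2,"z":0,"yaw":-12.5,"fingers":15},{"x":4.1,"y":0.2,"z":0,"yaw":-16.5,"fingers":15},{"x":4.9,"y":0,"z":0,"yaw":-16.5,"fingers":15},{"x":5.7,"y":-0.25,"z":0,"yaw":-16.5,"fingers":15},{"x":6.5,"y":-0.5,"z":0,"yaw":-16.5,"fingers":15}]}}

```text
time: 17.4
tcp_pos: [0.5498, -0.0464, 0.0183]
tool_rot: [2.077, 2.356, -0.001]
wrist_force: [-0.8, -1.6, -0.7]
gripper_width: 0.0125
grasp_force: 0.5
```

Run:
```python
from h import *
rows(path([(0,70,0)]))
im,_=get_image('scene')
for m in masks_of('scene','cap_unsealed')+masks_of('scene','cap_sealed_1'): print(m['p'],m['mask'].sum(),totray(at_z('scene',m['at'],.028)).round())
```

```text
at [ -0.6 -13.8] 18.3 phi 0.1 t 17.4
{'x': np.float64(5.18), 'y': np.float64(0.05), 'z': np.float64(0.03), 'yaw': np.float64(-0.1)}
0.67 588 [-15. 254.]
0.6 278 [ 20. -99.]
0.77 165 [ 3. 76.]
0.74 359 [-183.  -28.]
0.59 323 [  -9. -301.]
0.45 184 [ 0. 23.]
0.45 206 [ -6. 115.]
```

Emit:
{"op": "arm_command", "data": {"moves": [{"x":0.8,"y":0.05,"z":0,"yaw":0,"fingers":15},{"x":1.6,"y":0.05,"z":0,"yaw":0,"fingers":15},{"x":2.4,"y":0.05,"z":0,"yaw":0,"fingers":15},{"x":3.2,"y":0.05,"z":0,"yaw":0,"fingers":15},{"x":3.8,"y":0.05,"z":0,"yaw":0,"fingers":15},{"x":4.3,"y":0.05,"z":0,"yaw":0,"fingers":15},{"x":4.7,"y":0.05,"z":0,"yaw":0,"fingers":15},{"x":4.9,"y":0.05,"z":0,"yaw":0,"fingers":15}]}}

```text
time: 18.35
tcp_pos: [0.5448, 0.0018, 0.0187]
tool_rot: [2.075, 2.357, 0.0]
wrist_force: [0.6, -2.7, 2.6]
gripper_width: 0.0127
grasp_force: 1.6
```

Emit:
{"op": "arm_command", "data": {"moves": [{"x":0,"y":0,"z":0,"yaw":0,"fingers":15},{"x":0,"y":0,"z":0,"yaw":0,"fingers":15},{"x":0,"y":0,"z":-1.5,"yaw":0,"fingers":15},{"x":0,"y":0,"z":-3,"yaw":0,"fingers":15},{"x":0,"y":0,"z":-5,"yaw":0,"fingers":15},{"x":0,"y":0,"z":-8,"yaw":0,"fingers":15},{"x":-4,"y":-2,"z":-10,"yaw":0,"fingers":15},{"x":-8,"y":-4,"z":-11,"yaw":0,"fingers":15}]}}

```text
time: 19.15
tcp_pos: [0.5156, -0.0832, 0.1319]
tool_rot: [2.07, 2.358, 0.002]
wrist_force: [1.1, -0.9, -0.0]
gripper_width: 0.0129
grasp_force: 0.0
```

Emit:
{"op": "arm_command", "data": {"moves": [{"x":-4,"y":0,"z":-1,"yaw":0,"fingers":15},{"x":-8,"y":0,"z":-2,"yaw":0,"fingers":15},{"x":-12,"y":0,"z":-3,"yaw":0,"fingers":15},{"x":-16,"y":0,"z":-4,"yaw":0,"fingers":15},{"x":-20,"y":0,"z":-5,"yaw":0,"fingers":15},{"x":-20,"y":0,"z":-5,"yaw":0,"fingers":15},{"x":-20,"y":0,"z":-5,"yaw":0,"fingers":15},{"x":-20,"y":0,"z":-5,"yaw":0,"fingers":15}]}}

```text
time: 19.95
tcp_pos: [0.54, -0.2802, 0.1786]
tool_rot: [-2.075, -2.358, -0.0]
wrist_force: [0.4, 0.1, 0.7]
gripper_width: 0.0129
grasp_force: 0.0
```

Run:
```python
from h import *
im,_=get_image('scene');im2,_=get_image('top')
for n in('scene','top'):
 for m in masks_of(n,'cap_unsealed')+masks_of(n,'cap_sealed_1'): print(n,m['p'],m['mask'].sum(),totray(at_z(n,m['at'],.028)).round())
k=dict(fx=3,fy=3,interpolation=cv2.INTER_CUBIC)
cv2.imwrite('pics/s7.png',np.vstack([cv2.resize(im[165:255,220:450,::-1],None,**k),cv2.resize(im2[150:250,190:420,::-1],None,**k)]))
```

```text
scene 0.84 269 [ 27. -97.]
scene 0.78 193 [ 7. 61.]
scene 0.7 349 [-177.  -27.]
scene 0.7 307 [ -11. -300.]
scene 0.49 203 [-15. 104.]
scene 0.46 191 [  1. 156.]
top 0.76 250 [ 32. -85.]
top 0.76 250 [  8. 115.]
top 0.75 246 [  2. 158.]
top 0.52 267 [-11.  64.]
top 0.47 268 [-159.  -14.]
```

View pics/s7.png

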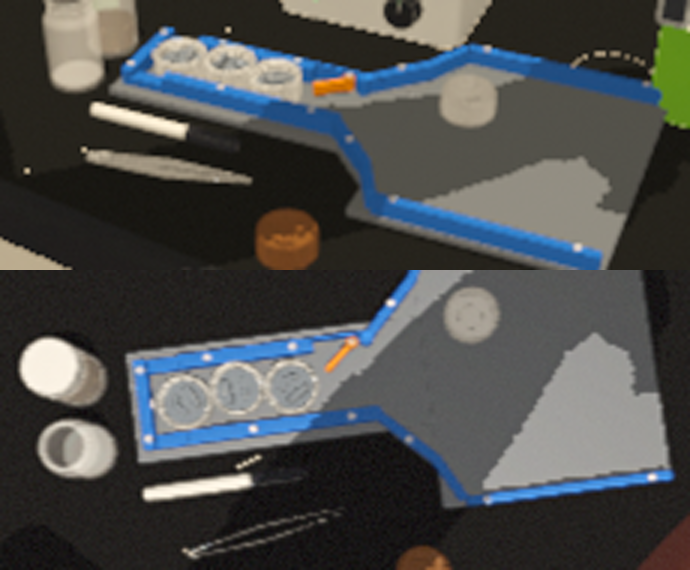

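All three sealed caps lie in the lane, at top-crop (185,402), (239,388) and (293,386). The catch at (340,355) is shut behind them at its starting angle. The unsealed cap is on the deck at (471,314), and the vials, marker and tweezers are in place.

```bash
python3 -c "
from bench import job
print(job.finish_job())"
```

```text
the job is handed in; nothing more can be done
None
```

The three sealed caps are in the lane with the orange catch shut behind the last one, the unsealed cap is still on the deck, the vials, tweezers and marker are where they were, and the job is handed in after about 20 s of the 58 s allowed; no verdict came back.

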